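# Hang the stamp back on the carousel

### The job

The marking is done: put the yellow-knobbed stamp away. First turn the stamp carousel by its black top knob until the empty fork points straight towards the arm, then hang the stamp in that fork: slide its neck in past the sprung catch right to the slot's end and let its knob down onto the fork by feel before letting go, neither pressing hard nor dropping it. Do not knock the other stamps round, leave the rest of the desk as it is, and leave that fork facing the arm.

Things in the scene. Friction and masses are not known exactly. Their poses are not given: they have to be found in the camera images.
- carousel: Stamp carousel: heavy round base fixed to the desk (156 mm across), steel post, blue crown of six forks 60 degrees apart, open outward, five holding stamps, one empty. Origin on its vertical turning axis at desk height. The crown is clamped anywhere in a 28 mm span: the flat fork tops lie 136 to 164 mm above the desk, not measured, to be found by touch.
- front_seat (a point): Fixed point of the carousel's base, 78 mm in front (-x) of the axis, 150 mm up: the seat of the empty fork once it faces the arm, at mid span (true height +-14 mm). Fork: 6 mm thick, slot 15 mm wide, prongs 9 mm wide, flared mouth, tips 104 mm from the axis. Its end stops a 12 mm neck with the neck's centre 78 mm from the axis.
- knob_mid (a point): Fixed point on the carousel's axis, 216 mm up: middle of the black turning knob at mid span (true height +-14 mm). Knob 32 mm in diameter, 49 to 83 mm above the fork tops, on a 16 mm stem; the crown turns with it, stiffly (0.07 N m), and stays where left. Hung stamps' knobs rise 36 mm above the fork tops, 65 to 91 mm from the axis.
- catch (a joint): Sprung nib (8 mm round, steel) in the side of the empty fork's slot, its centre 87.5 mm from the axis; value: how far it is pushed in, m (0 out). A neck pushed inward meets it from 97 to 88 mm off the axis, takes about 3 to 6 N to pass it (nib pushed in some 3 mm), and is then held behind it.
- crown (a joint): Angle of the crown about the vertical axis, rad, growing counter-clockwise seen from above. At 0 (or 6.283, a full turn) the empty fork points to -x, straight towards the arm; at angle a it points along (-cos a, -sin a). Starts between 1.0 and 5.28.
- stamp_mid (a point): The yellow stamp, upright and loose on the desk, 103 mm tall, about 60 g; this point is on its axis half-way up (51.5 mm); z up, x along its block. From below: blue block 46 x 28 mm up to 21 mm; neck 12 mm in diameter up to 67 mm; round yellow knob 26 mm in diameter up to 103 mm. The knob's flat underside, 15.5 mm above this point, rests on the fork when hung. Grip it high on the knob.
- stamp: The same yellow stamp; origin at the centre of its underside.
- hung1 (a joint): Turn of hung stamp 1 about its own neck, rad, 0 at the start; it turns when knocked. It hangs 60 degrees counter-clockwise (from above) of the empty fork.
- hung2 (a joint): Turn of hung stamp 2 about its own neck, rad, 0 at the start; it turns when knocked. It hangs 120 degrees counter-clockwise (from above) of the empty fork.
- hung3 (a joint): Turn of hung stamp 3 about its own neck, rad, 0 at the start; it turns when knocked. It hangs 180 degrees counter-clockwise (from above) of the empty fork.
- hung4 (a joint): Turn of hung stamp 4 about its own neck, rad, 0 at the start; it turns when knocked. It hangs 240 degrees counter-clockwise (from above) of the empty fork.
- hung5 (a joint): Turn of hung stamp 5 about its own neck, rad, 0 at the start; it turns when knocked. It hangs 300 degrees counter-clockwise (from above) of the empty fork.
- inkpad: Bystander: open steel-cased ink pad, 75 x 110 x 14 mm, origin under its centre.
- calculator: Bystander: black calculator, 155 x 78 x 18 mm, origin under its centre.
- pencilcase: Bystander: blue and black pencil case, 85 x 215 x 62 mm, origin under its centre.
- gluestick: Bystander: upright white glue stick with orange cap, 27 mm in diameter, 88 mm tall, origin under its centre.
- inkbottle: Bystander: upright blue ink bottle with black cap, 34 mm in diameter, 70 mm tall, origin under its centre.
- marker1: Bystander: flat orange highlighter lying on the desk, about 110 x 20 x 14 mm.
- marker2: Bystander: flat green highlighter lying on the desk, about 110 x 20 x 14 mm.
Things that resemble listed ones, but are neither listed nor needed, are in the scene too. Leave any green or red look-alike of the stamp alone.

How it is judged:
By the outcome, as a careful person would: the job done as asked, in the order asked, and still so for the second after the job is handed in, with the robot touching nothing.
It also fails if it takes over 67 s, if anything falls off the work surface, if the arm or the gripper's body presses on something with over 40 N, if the wrist force passes 120 N, or if a joint passes its speed limit or range.

### The arm

A 6-joint arm with a two-finger parallel gripper is mounted at the origin on the work surface. World frame = base frame: x ahead of the robot, y to its left, z up, the work surface at z = 0. Lengths are in mm, angles in rad, forces in N, time in s.
With the tool pointing down it reaches from about 275 to 775 mm from the base axis. Payload 14.6 kg.
Tool frame: the origin (TCP) lies on the centre line of the jaws, within the pads' length; the fingertips stand ctrl.nose_length ahead of it and the grasp point (between the pads) lies 6 mm ahead of it (ctrl.nose_length is the distance from the TCP to the fingertips, in mm); z points along the fingers, x is the direction in which the jaws open and shut, and the axes are right-handed (so a half turn about z gives the same grasp; the last joint's range is limited). The gripper opens to 85 mm and grips with 20 to 120 N. Pads are 22 mm wide; open, the fingers measure 114 mm over their backs; the gripper's body (76 mm by 85 mm) begins 54 mm behind the grasp point. The pads swing forward as they close: fully open they stand 13 mm farther back than shut.
Start: joints at [-1.39, 0.263, -0.048, 1.259, 0, 1.415], TCP at [172.994, -495.683, 256.278] pointing down, gripper open.
Joint ranges: [-2.65, 2.65], [-0.89, 1.7], [-1.18, 1.37], [-2.13, 2.11], [-1.35, 1.29], [-3.14, 3.14]. Speed limits (rad/s): [1.89, 1.89, 2.57, 2.79, 3.14, 3.14].

### API

Orientations are given as a rotation vector (axis times angle).
In Python, from workcell import ctrl gives the robot as it stands. Calls block until the motion is done:
- ctrl.move_to(position, orientation): joint-space move of the TCP to a pose.
- ctrl.move_straight(position, frame=None, v=150, force_limit=None): straight line of the TCP; frame=None keeps the orientation; v is the mean speed in mm/s. With force_limit (N) it stops when the force on the tool has changed by that much, and returns True; else False.
- ctrl.set_joints(angles): joint-space move.
- ctrl.move_gripper(opening, grasp_force=None): opening from 0.0 (shut) to 1.0 (fully open); grasp_force is the grip in N (None keeps the last); returns when the fingers have stopped.
- ctrl.sleep(seconds).
- ctrl.ik(position, orientation): joint angles nearest the present ones, or None.
- ctrl.snapshot(name): name is "scene" or "top" or "wrist"; returns (picture, depth): 384x512x3 uint8, red, green, blue; 384x512 float32, mm along the optical axis (not along the pixel's ray), 0 where there is no reading.
- ctrl.calibration(name): a dict with "intrinsics" (3x3 intrinsics, pixels), "camera_from_world" (4x4, takes a point from world to camera coordinates). Camera axes: x right, y up, looking along -z (the intrinsics and any distortion apply to the point x, -y, -z); pixel columns grow to the right and rows downward; lengths in mm; the calibration is good to about 2 mm. The wrist camera is an equidistant fisheye: a pixel r from the principal point sees the ray r / f radians off the axis. A picture is of the moment at which its call begins: read the wrist's pose just before it. calibration takes no time and is no camera call; for the wrist camera it gives the pose at the moment of the call.
A pose or a line that the arm cannot do raises ctrl.IKError and nothing moves.
- ctrl.sign_off(): hands the job in, once; it reports no verdict.
Readings, each from a call of its own:
- ctrl.read_clock(): time.
- ctrl.read_joints(): joint angles.
- ctrl.read_qvel(): joint speeds.
- ctrl.read_effort(): joint torques, N m.
- ctrl.read_tool_pos(): TCP position.
- ctrl.read_eef_rot(): TCP orientation.
- ctrl.read_ft_force(): force on the tool from outside, world axes, zero at the start.
- ctrl.read_ft_torque(): the same for the moment, N m.
- ctrl.read_grip_width(): opening from 0.0 (shut) to 1.0 (fully open).
Only numpy, scipy, OpenCV 4.12 (cv2) and the standard library are available. Lean on these libraries where they do the work, as an engineer would, in place of code of your own. Each camera call takes 0.05 s, during which the arm holds its last target. There are 200 camera calls.

## Working session

There is one attempt and no reset: what is moved stays moved. The work goes in short steps, each a Python script; the robot and the scene stay as the last script left them, time stands still between calls to the robot, and variables do not carry over. Pictures are saved under pics/ and viewed, about 8 in all and at most 12, crops included, and the job is handed in when it is done.

```bash
ls; mkdir -p pics; python3 - <<'E'
from workcell import ctrl
import cv2,numpy as np
for n in("scene","top"):
    p,d=ctrl.snapshot(n); np.savez("pics/%s0.npz"%n,p=p,d=d,K=ctrl.calibration(n)["intrinsics"],T=ctrl.calibration(n)["camera_from_world"])
    cv2.imwrite("pics/%s0.png"%n,cv2.resize(p[:,:,::-1],(768,576)))
    print(n,ctrl.calibration(n))
print(ctrl.nose_length,ctrl.read_clock(),ctrl.read_eef_rot())
E
```

```text
pics
scene {'intrinsics': array([[435.47708782,   0.        , 253.46765045],
       [  0.        , 435.47708782, 191.56086003],
       [  0.        ,   0.        ,   1.        ]]), 'camera_from_world': array([[-6.59116957e-01,  7.51993928e-01, -8.36472699e-03,
         3.06846651e+02],
       [-6.15819858e-01, -5.33310369e-01,  5.79953405e-01,
         2.13324483e+02],
       [ 4.31660444e-01,  3.87408289e-01,  8.14606702e-01,
        -1.49535016e+03],
       [ 0.00000000e+00,  0.00000000e+00,  0.00000000e+00,
         1.00000000e+00]])}
top {'intrinsics': array([[426.5209781 ,   0.        , 257.32791255],
       [  0.        , 426.5209781 , 192.2251239 ],
       [  0.        ,   0.        ,   1.        ]]), 'camera_from_world': array([[-2.09212279e-03, -9.99620644e-01, -2.74625257e-02,
         5.06756362e+01],
       [ 9.92464586e-01, -5.44013648e-03,  1.22410990e-01,
        -4.87575529e+02],
       [-1.22513952e-01, -2.69994854e-02,  9.92099470e-01,
        -1.46333166e+03],
       [ 0.00000000e+00,  0.00000000e+00,  0.00000000e+00,
         1.00000000e+00]])}
25.0 0.1 [-2.56095013e+00  1.81855177e+00  1.07798324e-03]
```

View pics/scene0.png

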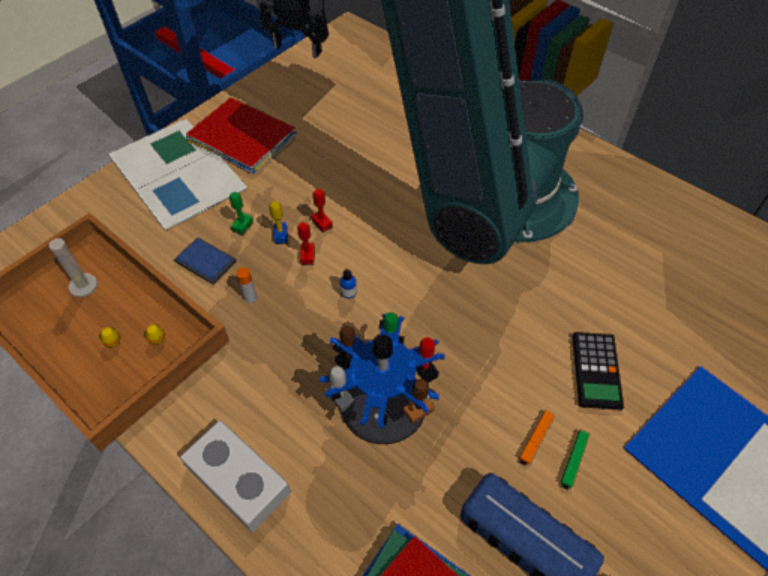

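View pics/top0.png

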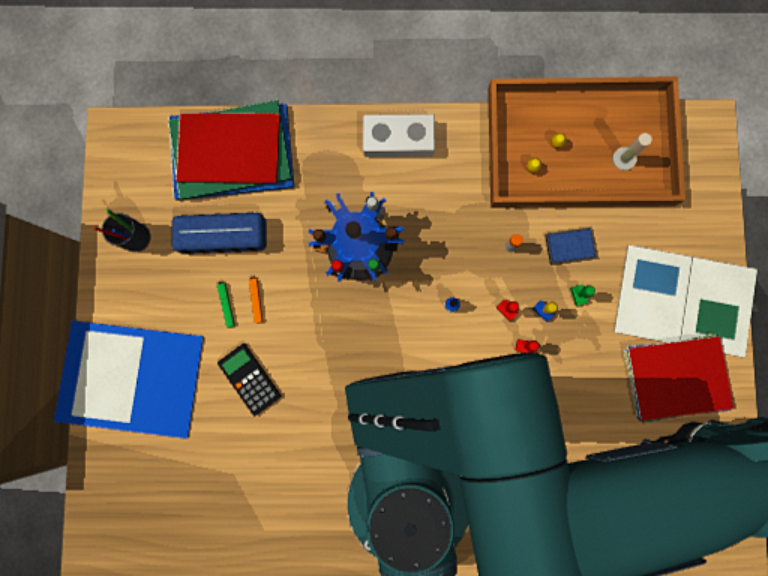

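Scene: the yellow stamp is at about (276,220), with red and green look-alikes around it. The carousel knob is at (382,347) and its empty fork points away from the arm. In the top view the stamp is at (548,310), the knob at (353,230), and the empty fork is near (338,200), up-left.

```bash
cat > h.py <<'E'
import numpy as np,cv2
def world(p,d,K,T):
    v,u=np.mgrid[:d.shape[0],:d.shape[1]]
    c=np.stack([(u-K[0,2])/K[0,0]*d,-(v-K[1,2])/K[1,1]*d,-d],-1)
    return (c-T[:3,3])@T[:3,:3]
def ray(u,v,z,K,T):
    r=np.array([(u-K[0,2])/K[0,0],-(v-K[1,2])/K[1,1],-1])@T[:3,:3]; o=-T[:3,3]@T[:3,:3]
    return o+r*(z-o[2])/r[2]
def circ(P):
    A=np.c_[2*P,np.ones(len(P))]; s=np.linalg.lstsq(A,(P**2).sum(1),rcond=None)[0]
    return s[0],s[1],np.sqrt(s[2]+s[0]**2+s[1]**2)
E
python3 - <<'E'
from h import *
for n in("scene","top"):
    f=np.load("pics/%s0.npz"%n);p,d,K,T=f["p"],f["d"],f["K"],f["T"];W=world(p,d,K,T)
    h=cv2.cvtColor(p,cv2.COLOR_RGB2HSV)
    print("==",n)
    for nm,lo,hi in(("yel",(22,140,90),(34,255,255)),("blue",(105,150,60),(125,255,255)),("red",(0,170,80),(8,255,255)),("grn",(50,120,50),(80,255,255))):
        m=cv2.inRange(h,lo,hi);m[d==0]=0
        k,l,s,c=cv2.connectedComponentsWithStats(m)
        for i in range(1,k):
            if s[i,4]<12 or s[i,4]>1500: continue
            Q=W[l==i]; 
            if Q[:,2].max()<20: continue
            print(nm,s[i],"px",c[i].round(1),"med",np.median(Q,0).round(),"z",Q[:,2].min().round(),Q[:,2].max().round())
    # carousel knob: dark & high
    c0=ray(353/1.5,232/1.5,216,K,T) if n=="top" else ray(382/1.5,345/1.5,216,K,T)
    m=(W[...,2]>190)&(W[...,2]<250)&(np.hypot(W[...,0]-c0[0],W[...,1]-c0[1])<60)&(d>0)
    print("knob ray",c0.round(),m.sum(),W[m].mean(0).round(1),W[m].min(0).round(),W[m].max(0).round(),np.percentile(W[m][:,2],[10,50,90]))
    r=np.hypot(W[...,0]-c0[0],W[...,1]-c0[1])
    m=(r<115)&(W[...,2]>120)&(W[...,2]<170)&(cv2.inRange(h,(105,150,60),(125,255,255))>0)
    print("fork z pct",np.percentile(W[m][:,2],[10,25,50,75,90]),m.sum())
    np.save("pics/fork_%s.npy"%n,W[m])
E
```

```text
== scene
yel [180 134   9  21  99] px [184.2 141.8] med [ 439. -310.   89.] z -1.0 104.0
yel [ 97 217  12  10  94] px [102.5 221.5] med [ 782. -291.   48.] z 35.0 57.0
yel [ 67 218  12  11 104] px [ 72.1 222.9] med [ 840. -351.   48.] z 9.0 57.0
blue [115   0  21  29 265] px [123.8  11.1] med [   98. -1039.    68.] z -265.0 125.0
blue [ 133   18   69   42 1183] px [161.9  34.9] med [ -165. -1185.  -261.] z -279.0 256.0
blue [183 148   8  14  79] px [186.7 155.8] med [ 445. -306.   19.] z 4.0 25.0
blue [134 163  12   7  15] px [140.1 165.2] med [ 563. -398.   14.] z 9.0 20.0
blue [227 184  10   9  63] px [231.7 188.5] med [457. -93.  45.] z 35.0 58.0
blue [213 251   7   4  21] px [215.7 252.5] med [670.  57. 138.] z 132.0 143.0
blue [286 260   6   6  24] px [288.3 262.8] med [575. 210. 139.] z 135.0 142.0
blue [323 316  36  23  89] px [338.7 325.9] med [592. 382.  61.] z 55.0 65.0
blue [309 320  14  20  41] px [315.4 330.8] med [638. 347.  59.] z 54.0 63.0
blue [321 325  20  15  36] px [330.4 331.5] med [617. 374.  62.] z 56.0 65.0
blue [321 336   8   5  18] px [324.9 338.1] med [641.
[... 4099 characters left out ...]
d [734. 486.  33.] z 24.0 43.0
grn [ 75 143  11   9  16] px [ 80.3 147. ] med [638. 652. 100.] z 63.0 144.0
grn [246 173   6   7  37] px [248.3 175.8] med [522.  74. 176.] z 141.0 181.0
grn [145 188  11  30 151] px [149.9 202.9] med [454. 431.  13.] z 5.0 23.0
grn [380 190  16  14 151] px [387.5 195.8] med [ 470. -396.   26.] z 9.0 109.0
grn [464 200  28  26 539] px [477.6 212.2] med [ 417. -719.    7.] z -3.0 23.0
grn [148 233  19  17 162] px [156.9 241. ] med [319. 402.  17.] z 9.0 25.0
knob ray [583. 112. 216.] 94 [586.7 111.5 219.9] [573.  97. 194.] [603. 128. 230.] [212.28269368 221.94119273 225.81646535]
fork z pct [136.56742485 138.36987399 140.19604876 142.04305054 143.70748197] 1160
```

```bash
python3 - <<'E'
from h import *
ims=[]
for n,(x,y,w,hh) in(("scene",(200,190,110,110)),("top",(195,115,80,80))):
    p=np.load("pics/%s0.npz"%n)["p"][y:y+hh,x:x+w,::-1]
    ims.append(cv2.resize(p,(400,400),interpolation=cv2.INTER_CUBIC))
cv2.imwrite("pics/c1.png",np.hstack(ims))
E
```

```text
(no output)
```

View pics/c1.png

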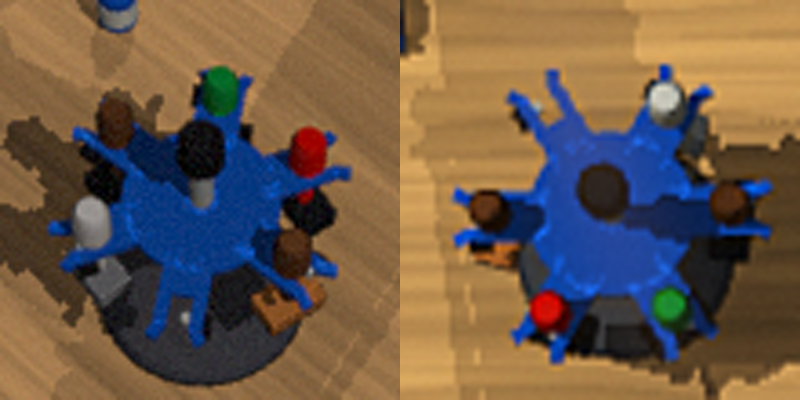

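The crop confirms the empty fork: top crop tips at (514,98) and (553,75), and the empty slot in the scene crop at (180,315). It points roughly +x and slightly +y, so a is about 3.5. Depth puts the fork tops at about 140 and the knob top at about 223, which agree with each other. Next I'll fit the axis and angle, then move above the carousel for a near look.

```bash
cat >> h.py <<'E'
from workcell import ctrl
def down(yaw): return np.pi*np.array([np.cos(yaw/2),np.sin(yaw/2),0])
def fish(u,v,z,c):
    K=c["intrinsics"];T=c["camera_from_world"]
    x,y=(u-K[0,2])/K[0,0],(v-K[1,2])/K[1,1]; r=np.hypot(x,y)+1e-9
    k=np.sin(r)/r; D=np.stack([x*k,-y*k,-np.cos(r)],-1)@T[:3,:3]; o=-T[:3,3]@T[:3,:3]
    return o+D*((z-o[2])/D[...,2])[...,None]
def wshot(name):
    c=ctrl.calibration("wrist"); p,d=ctrl.snapshot("wrist")
    np.savez("pics/%s.npz"%name,p=p,d=d,K=c["intrinsics"],T=c["camera_from_world"])
    cv2.imwrite("pics/%s.png"%name,p[:,:,::-1]); return p,d,c
def bluemask(p): return cv2.inRange(cv2.cvtColor(p,cv2.COLOR_RGB2HSV),(105,150,50),(125,255,255))>0
def crown(P,c0,it=4):
    """P: blue xy at fork plane; centre by min circle over tips, fork phase by 6-fold sum"""
    P=P[np.hypot(*(P-c0).T)<122].astype(np.float32)
    c,r=cv2.minEnclosingCircle(P); c=np.array(c)
    q=P-c; rr=np.hypot(*q.T); s=q[(rr>70)]
    ph=np.angle(np.exp(6j*np.arctan2(s[:,1],s[:,0])).sum())/6
    return c,r,ph
E
python3 - <<'E'
from h import *
for n in("scene","top"):
    f=np.load("pics/%s0.npz"%n);p,K,T=f["p"],f["K"],f["T"]
    v,u=np.nonzero(bluemask(p)); P=np.array([ray(a,b,139,K,T)[:2] for a,b in zip(u,v)])
    c,r,ph=crown(P,np.array([587,116])); print(n,c.round(1),round(r,1),"fork phase mod60 deg",np.degrees(ph).round(2))
f=np.load("pics/top0.npz")
for x in((225.6,130),(217.8,134.6)): print(ray(*x,140,f["K"],f["T"]).round(1))
for n,x in(("top",(366.7,204.8)),("scene",(184,139))):
    f=np.load("pics/%s0.npz"%n); print("yellow",ray(*x,100 if n=="top" else 88,f["K"],f["T"]).round(1))
ctrl.move_to([587,113,360],down(0.4))
wshot("w1"); print(ctrl.read_clock(),ctrl.read_joints(),ctrl.read_ft_force())
E
```

```text
scene [591.7 117.3] 105.5 fork phase mod60 deg -28.71
top [590.1 112.2] 105.0 fork phase mod60 deg -27.94
[682.4 150.5 140. ]
[667.  176.3 140. ]
yellow [ 435.4 -314.4  100. ]
yellow [ 435.  -313.8   88. ]
2.775 [ 5.27094075e-02  3.96488571e-01  4.31824311e-01  1.60625531e+00
 -1.06606971e-04  1.22473477e+00] [-0.32299177 -0.533679    0.38739153]
```

View pics/w1.png

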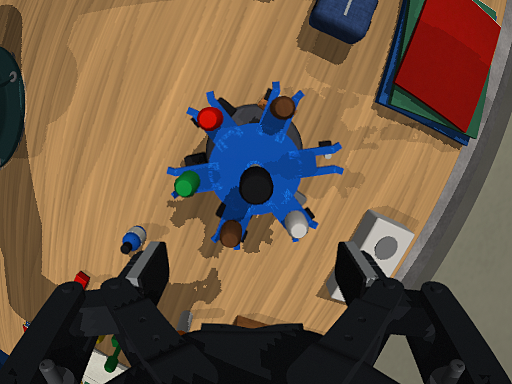

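The wrist view shows the crown clearly: knob at (256,185), empty fork pointing right at (335,160). The circle radius of 105 matches the given size. Next I'll fit from this view and check the stamp's ray agreement (435,-314), which is consistent.

```bash
cat >> h.py <<'E'
def wcrown(name,c0,z=140):
    f=np.load("pics/%s.npz"%name); c=dict(intrinsics=f["K"],camera_from_world=f["T"])
    v,u=np.nonzero(bluemask(f["p"])); P=fish(u.astype(float),v.astype(float),z,c)[:,:2]
    return crown(P,np.array(c0)),P
E
python3 - <<'E'
from h import *
for z in(136,140,144):
    (c,r,ph),P=wcrown("w1",(590,114),z); print(z,c.round(1),round(r,1),np.degrees(ph).round(2))
f=np.load("pics/w1.npz");c=dict(intrinsics=f["K"],camera_from_world=f["T"])
h=cv2.cvtColor(f["p"],cv2.COLOR_RGB2HSV)
m=((h[...,2]<45)).astype(np.uint8); k,l,s,cc=cv2.connectedComponentsWithStats(m)
i=l[185,256]; print("knob comp",s[i],cc[i])
v,u=np.nonzero(l==i)
# depth cloud of knob top
d=f["d"]; T=f["T"];K=f["K"]
x=(u-K[0,2])/K[0,0];y=(v-K[1,2])/K[1,1];r=np.hypot(x,y)+1e-9;t=np.tan(r)/r;dd=d[v,u]
W=(np.stack([x*t*dd,-y*t*dd,-dd],-1)-T[:3,3])@T[:3,:3]
print(np.percentile(W[:,2],[5,50,80,95,99]))
zt=np.percentile(W[:,2],85); Q=W[W[:,2]>zt-4]; print("top",(Q.min(0)+Q.max(0))/2,np.ptp(Q,0),cv2.minEnclosingCircle(Q[:,:2].astype(np.float32)))
v,u=np.nonzero(bluemask(f["p"]));dd=d[v,u];x=(u-K[0,2])/K[0,0];y=(v-K[1,2])/K[1,1];r=np.hypot(x,y)+1e-9;t=np.tan(r)/r
W=(np.stack([x*t*dd,-y*t*dd,-dd],-1)-T[:3,3])@T[:3,:3]; W=W[(np.hypot(W[:,0]-590,W[:,1]-114)<110)&(W[:,2]>120)]; print("fork z",np.percentile(W[:,2],[10,50,90]))
E
```

```text
136 [591.4 112.6] 106.8 -29.25
140 [591.  113.4] 105.5 -29.26
144 [590.7 114.1] 104.3 -29.28
knob comp [ 239  166   34   38 1024] [255.55664062 185.25292969]
[203.21498769 222.0213024  222.8230343  223.34016978 223.779803  ]
top [582.86539725 138.47400801 348.13270643] [ 45.85659898  79.72235198 258.38841967] ((580.0435180664062, 140.44668579101562), 42.893028259277344)
fork z [138.4383332  139.43011678 140.41644198]
```

```bash
python3 - <<'E'
from h import *
ctrl.move_gripper(0.6)
A=[591,113.3]
ctrl.move_to(A+[270],down(0.4))
print("hit",ctrl.move_straight(A+[214],v=80,force_limit=8),ctrl.read_ft_force().round(2))
ctrl.move_gripper(0.0,40); print("w",ctrl.read_grip_width()*85,ctrl.read_ft_force().round(2),ctrl.read_ft_torque().round(2))
q=np.array(ctrl.read_joints()); d=np.radians(149.25)
for k in(1,2,3):
    g=q.copy(); g[5]-=d*k/3; ctrl.set_joints(g); print(ctrl.read_ft_force().round(2),ctrl.read_ft_torque().round(3),ctrl.read_tool_pos().round(1))
ctrl.move_gripper(0.6)
p=list(ctrl.read_tool_pos()); ctrl.move_straight(A+[340],v=150)
wshot("w2"); print(ctrl.read_clock())
for z in(138,140): print([np.round(x,2) for x in wcrown("w2",(590,114),z)[0][:2]],np.degrees(wcrown("w2",(590,114),z)[0][2]))
E
```

```text
hit False [-0.31 -0.72  0.36]
w 30.740308651240678 [-2.81 -2.66  5.52] [-0.24  0.58 -0.01]
[ 2.07  5.06 -3.21] [ 1.187 -0.549  0.066] [591.2 113.5 214.8]
[ 1.19  9.52 -1.87] [ 2.019 -0.08   0.062] [590.9 114.  214.8]
[-1.24  9.59 -0.06] [2.064 0.587 0.102] [590.5 114.2 214.8]
8.7
[array([590.87, 113.62]), np.float64(105.87)] -0.15328378289273462
[array([590.81, 113.17]), np.float64(105.21)] -0.08842027784545244
```

View pics/w2.png

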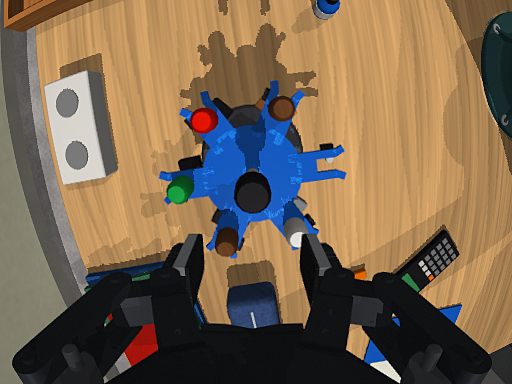

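The empty fork now faces the arm: it points right in this view, at (335,160), with residual phase of about -0.1°. Nothing else looks disturbed. Next is a near look at the yellow stamp.

```bash
python3 - <<'E'
from h import *
(c,r,ph),P=wcrown("w2",(591,113.5),139.5)
q=P-np.array([590.9,113.6]); rr=np.hypot(*q.T); a=np.angle(-(q[:,0]+1j*q[:,1])); s=(rr>78)&(rr<103)&(abs(a)<.3); y=q[s][:,1]
print("empty prongs y- ",y[y<0].mean().round(2),"y+",y[y>0].mean().round(2),s.sum())
ctrl.move_to([435,-314,260],down(0.0)); p,d,cc=wshot("w3"); print(ctrl.read_clock(),ctrl.read_joints().round(2))
h=cv2.cvtColor(p,cv2.COLOR_RGB2HSV)
for nm,lo,hi,z in(("yel",(22,140,60),(34,255,255),100),("blue",(105,150,50),(125,255,255),21)):
    m=cv2.inRange(h,lo,hi); k,l,s,c=cv2.connectedComponentsWithStats(m)
    for i in range(1,k):
        if s[i,4]<100: continue
        v,u=np.nonzero(l==i); W=fish(u.astype(float),v.astype(float),z,cc)[:,:2].astype(np.float32)
        if np.hypot(*(W.mean(0)-[435,-314]))<60: print(nm,s[i],c[i].round(1),W.mean(0),cv2.minEnclosingCircle(W),cv2.minAreaRect(W))
E
```

```text
empty prongs y-  -14.16 y+ 11.04 343
10.6333 [-0.78  0.28 -0.01  1.28  0.    0.79]
yel [240 166  26  33 615] [252.5 182.8] [ 436.7784  -313.47256] ((436.8180847167969, -312.84515380859375), 15.955973625183105) ((436.8245849609375, -313.85076904296875), (26.95536994934082, 27.307886123657227), 43.70176315307617)
blue [233 149  40  34 517] [253.7 163.8] [ 438.48145 -309.88052] ((436.63677978515625, -316.2356872558594), 25.265396118164062) ((436.7271728515625, -316.44781494140625), (46.23701095581055, 28.397109985351562), 48.21867752075195)
```

View pics/w3.png

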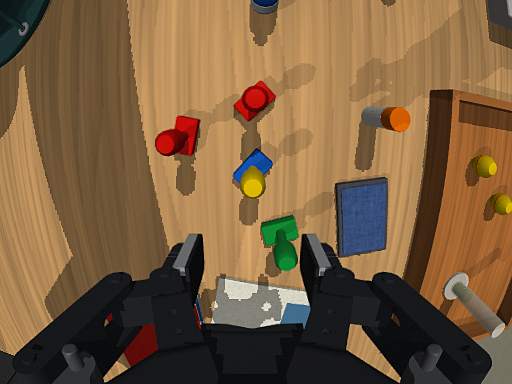

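The stamp is upright at (252,183), with its blue block at (254,164); the block measures 46.2x28.4 with its long axis at 48°. I'll take an opposite view to cancel bias, then grip.

```bash
python3 - <<'E'
from h import *
def knobc(p,cc):
    m=cv2.inRange(cv2.cvtColor(p,cv2.COLOR_RGB2HSV),(20,120,50),(36,255,255)); k,l,s,c=cv2.connectedComponentsWithStats(m)
    best=None
    for i in range(1,k):
        if s[i,4]<100: continue
        v,u=np.nonzero(l==i); W=fish(u.astype(float),v.astype(float),103,cc)[:,:2]
        if np.hypot(*(W.mean(0)-[436,-315]))<40: best=W
    return best
f=np.load("pics/w3.npz"); a=knobc(f["p"],dict(intrinsics=f["K"],camera_from_world=f["T"]))
ctrl.move_to([436.8,-315,260],down(np.pi)); p,d,cc=wshot("w4"); b=knobc(p,cc)
print("q6",ctrl.read_joints()[5]," a",a.min(0),a.max(0)," b",b.min(0),b.max(0),ctrl.read_clock())
cx=(a[:,0].min()+a[:,0].max()+b[:,0].min()+b[:,0].max())/4
# far edges of the top rim: camera a sees far -y edge, b far +y edge
ya,yb=a[:,1].min()+13,b[:,1].max()-13; print("far-edge y",ya,yb,"mean",(a[:,1].mean()+b[:,1].mean())/2,"cx",cx)
np.save("pics/stamp.npy",[cx,(ya+yb)/2])
E
```

```text
q6 -2.3465766656412956  a [ 424.85483003 -327.85956461] [ 448.81185289 -296.35487969]  b [ 424.65815267 -337.79731958] [ 448.48930542 -307.56384469] 13.3333
far-edge y -314.85956460506713 -320.5638446869664 mean -317.36984652961115 cx 436.7035352523239
```

The far-edge biases are symmetric (rounded rim), so the knob centre is about (436.7,-317.5). Next: grip, lift, and look at the grip.

```bash
python3 - <<'E'
from h import *
S=[436.7,-317.5]; y=0.841
ctrl.move_to(S+[170],down(y))
print("hit",ctrl.move_straight(S+[100],v=80,force_limit=3),ctrl.read_ft_force().round(2))
ctrl.move_gripper(0.0,50); print("w",ctrl.read_grip_width()*85,ctrl.read_ft_force().round(2),ctrl.read_tool_pos().round(1))
ctrl.move_straight(S+[250],v=150)
ctrl.move_to([440,-250,250],down(0)); ctrl.move_straight([440,113.6,250],v=200)
print(ctrl.read_ft_force().round(2),ctrl.read_clock(),ctrl.read_joints().round(2))
p,d,c=wshot("w5"); ps,ds=ctrl.snapshot("scene")
cv2.imwrite("pics/v5.png",np.hstack([cv2.resize(p[:,:,::-1],(400,300)),cv2.resize(ps[80:310,120:427,::-1],(400,300))]))
E
```

```text
hit False [ 0.48 -0.32  0.42]
w 24.057154846394663 [-0.5  -0.73  6.67] [ 436.9 -317.8  100.6]
[-0.3   0.15  0.32] 20.7083 [ 0.07  0.14 -0.22  1.2  -0.    1.64]
```

View pics/v5.png

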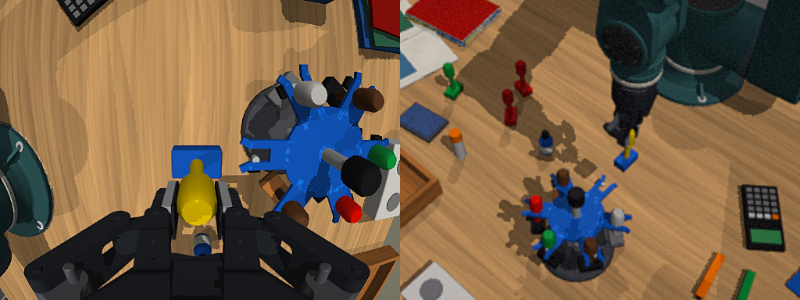

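The stamp is held upright between the pads (wrist crop, knob at (198,208), block at (197,162)), and the empty fork points at the arm at (243,143). I'll measure both from the same frame.

```bash
python3 - <<'E'
from h import *
f=np.load("pics/w5.npz");p=f["p"];c=dict(intrinsics=f["K"],camera_from_world=f["T"])
print("cam",(-f["T"][:3,3]@f["T"][:3,:3]).round(0))
m=bluemask(p).astype(np.uint8); k,l,s,cc=cv2.connectedComponentsWithStats(m)
for i in range(1,k):
    if s[i,4]<150: continue
    v,u=np.nonzero(l==i); W=fish(u.astype(float),v.astype(float),171.0,c)[:,:2].astype(np.float32)
    print(s[i],cc[i].round(0),cv2.minAreaRect(W),W.min(0),W.max(0), np.unique(p[v,u,2]//20,return_counts=True))
m=cv2.inRange(cv2.cvtColor(p,cv2.COLOR_RGB2HSV),(20,120,50),(36,255,255)); k,l,s,cc=cv2.connectedComponentsWithStats(m)
i=1+np.argmax(s[1:,4]); v,u=np.nonzero(l==i)
for z in(253,215):
    W=fish(u.astype(float),v.astype(float),z,c)[:,:2]; print("knob",s[i],z,W.min(0),W.max(0))
(cc_,r,ph),P=wcrown("w5",(591,113.5),139.5); print("crown",cc_,r,np.degrees(ph))
q=P-np.array([590.9,113.6]); rr=np.hypot(*q.T); a=np.angle(-(q[:,0]+1j*q[:,1])); s=(rr>70)&(rr<106)&(abs(a)<.3)
for lo in(70,80,90,97): 
    y=q[s&(rr>lo)&(rr<lo+8)][:,1]; print(lo,"prongs edges",y[y<0].min(),y[y<0].max(),y[y>0].min(),y[y>0].max())
E
```

```text
cam [441. 185. 367.]
[458   0  54  67 537] [474.  40.] ((635.3960571289062, 264.2148132324219), (58.875675201416016, 51.7070426940918), 5.919928550720215) [603.78546 235.72885] [666.8694  287.41263] (array([2, 3, 4, 5, 6, 7], dtype=uint8), array([ 64, 248,  22,  31, 171,   1]))
[383  83  16  21 200] [390.  93.] ((537.5326538085938, 199.95518493652344), (8.611200332641602, 15.877063751220703), 19.621519088745117) [531.56793 192.97234] [544.0276  207.12471] (array([ 2,  3,  4,  5,  6,  7,  8,  9, 10, 11], dtype=uint8), array([  7,   8,   2,   2,   5, 125,  43,   3,   2,   3]))
[  306    92   192   194 12766] [402. 190.] ((567.2098999023438, 132.5550537109375), (167.75816345214844, 158.0249786376953), 60.23493576049805) [478.91525   39.548748] [659.8601  208.03127] (array([ 2,  3,  4,  5,  6,  7,  8,  9, 10, 11, 12], dtype=uint8), array([  87,  394,  825, 1311,  267, 1841, 6441, 1107,  280,  193,   20]))
[ 220  187   64   41 2111] [252. 205.] ((440.603515625, 116.36968994140625), (44.6932258605957, 29.77088737487793), 0.011198606342077255) [418.25842  101.479965] [462.9512 131.2539] (ar
[... 259 characters left out ...]
4.85247] (array([2, 3, 4, 5, 6], dtype=uint8), array([ 22, 124, 117,  27,   1]))
knob [ 226  204   52   85 3134] 253 [429.43729536 105.53110849] [452.08597637 146.4743963 ]
knob [ 226  204   52   85 3134] 215 [425.63184241  79.18464831] [455.80304118 133.72681233]
crown [590.03308105 114.44902039] 105.74964904785156 2.1181853459965114
70 prongs edges -17.212599055474513 -0.24535476395317346 0.614191752990294 16.88764706344213
80 prongs edges -17.851806836550878 -6.306368033236737 6.62758336811919 16.772882495188327
90 prongs edges -17.78654845496696 -7.089818860810922 6.61318319146487 16.67463129531589
97 prongs edges -19.43436222476828 -7.950410307921189 7.449679333268506 19.837587902897383
```

```bash
cat >> h.py <<'E'
def cloud(f):
    d,K,T=f["d"],f["K"],f["T"]; v,u=np.mgrid[:384,:512]; x=(u-K[0,2])/K[0,0];y=(v-K[1,2])/K[1,1];r=np.hypot(x,y)+1e-9;t=np.tan(r)/r
    W=(np.stack([x*t*d,-y*t*d,-d],-1)-T[:3,3])@T[:3,:3]; W[d==0]=np.nan; return W
E
python3 - <<'E'
from h import *
from scipy.optimize import least_squares
f=np.load("pics/w5.npz");W=cloud(f);h=cv2.cvtColor(f["p"],cv2.COLOR_RGB2HSV)
Y=W[cv2.inRange(h,(20,120,50),(36,255,255))>0]; Y=Y[~np.isnan(Y[:,0])&(np.hypot(Y[:,0]-440,Y[:,1]-114)<40)]
print("z",np.percentile(Y[:,2],[1,50,99]))
for lo,hi,R in((222,246,13),(176,212,6)):
    Q=Y[(Y[:,2]>lo)&(Y[:,2]<hi)]; s=least_squares(lambda c:np.hypot(Q[:,0]-c[0],Q[:,1]-c[1])-R,[440,114],loss="soft_l1")
    print(R,len(Q),s.x,np.abs(s.fun).mean())
B=W[bluemask(f["p"])];B=B[~np.isnan(B[:,0])]
t=B[(np.hypot(B[:,0]-440,B[:,1]-114)<40)]; t=t[t[:,2]>150]; top=t[t[:,2]>np.percentile(t[:,2],80)-3]; print("block top",top.min(0),top.max(0))
for n in("w2","w5"):
    g=np.load("pics/%s.npz"%n);V=cloud(g);B=V[bluemask(g["p"])];B=B[~np.isnan(B[:,0])]
    q=B-[590.9,113.4,0]; k=(q[:,0]<-72)&(q[:,0]>-100)&(abs(q[:,1])<22)&(B[:,2]>137.8); z=B[k][:,2]; q=q[k]
    print(n,k.sum(),"z",np.median(z))
    for a in range(-100,-72,7):
        y=q[(q[:,0]>a)&(q[:,0]<a+7),1]; print(a,y[y<0].min().round(1),y[y<0].max().round(1),y[y>0].min().round(1),y[y>0].max().round(1))
E
```

```text
z [175.30272259 247.30658866 252.86855408]
13 1018 [440.75779543 113.07592509] 0.30968811928972073
6 223 [440.54189736 113.24474114] 0.1298508147926443
block top [418.07732226 100.59904864 167.66302066] [463.22944277 127.71764549 298.70041628]
w2 378 z 139.54490784106304
-100 -18.9 -9.3 6.6 17.0
-93 -17.8 -9.3 6.2 15.2
-86 -17.3 -8.4 6.5 15.0
-79 -16.9 -8.9 6.5 15.6
w5 720 z 139.34460691954547
-100 -19.4 -8.3 6.8 17.7
-93 -17.0 -7.9 6.7 15.9
-86 -17.4 -7.5 6.6 16.1
-79 -17.3 -3.7 5.1 16.4
```

Depth fit: the neck axis is at TCP+(0.6,-0.4). The fork midline is at y≈112.8, the fork tops at about 139.4, and the seat at x≈512.9. Next I'll insert about 6 mm above the fork with force limits.

```bash
python3 - <<'E'
from h import *
Y=113.3
ctrl.move_straight([440,Y,179.5],v=120)
print("mouth",ctrl.move_straight([486,Y,179.5],v=60,force_limit=5),ctrl.read_ft_force().round(2),ctrl.read_tool_pos().round(2))
for x in(494,498,502,506,510,514,516):
    s=ctrl.move_straight([x,Y,179.5],v=20,force_limit=9); F=ctrl.read_ft_force()
    print(x,s,F.round(2),ctrl.read_tool_pos().round(2),round(ctrl.read_clock(),1))
    if s: break
E
```

```text
mouth False [ 0.13 -0.31 -0.41] [485.69 113.32 179.45]
494 False [ 0.16 -0.4  -0.93] [494.01 113.3  179.42] 23.0
498 False [-0.21  0.6  -0.97] [498.15 113.34 179.5 ] 23.4
502 False [ 0.65  1.21 -0.68] [502.31 113.32 179.54] 23.7
506 False [ 0.77  0.6  -0.53] [506.36 113.3  179.55] 24.1
510 False [ 0.19 -0.05 -0.68] [510.09 113.23 179.45] 24.4
514 True [-0.54 -0.96 -0.17] [512.76 113.26 178.8 ] 24.7
```

```bash
python3 - <<'E'
from h import *
p=ctrl.read_tool_pos(); print(p.round(2),ctrl.read_ft_force().round(2))
s=ctrl.move_straight([515,113.3,179.5],v=10,force_limit=7); p=ctrl.read_tool_pos(); print(s,p.round(2),ctrl.read_ft_force().round(2),ctrl.read_clock())
wshot("w6"); f=np.load("pics/w6.npz"); W=cloud(f); B=W[bluemask(f["p"])]; B=B[~np.isnan(B[:,0])]
q=B-[590.9,113.4,0]; k=(q[:,0]<-72)&(q[:,0]>-108)&(abs(q[:,1])<22)&(B[:,2]>137); q=q[k]
for a in range(-107,-72,7):
    y=q[(q[:,0]>a)&(q[:,0]<a+7),1]
    if len(y): print(a,len(y),y.min().round(1),y.max().round(1))
E
```

```text
[512.76 113.26 178.8 ] [-0.54 -0.96 -0.17]
True [512.85 113.24 178.47] [-0.71 -1.05 -0.87] 24.9333
-107 90 9.2 18.2
-100 192 6.1 17.5
-93 192 6.0 15.3
-86 159 7.4 15.5
-79 133 9.1 15.8
```

View pics/w6.png

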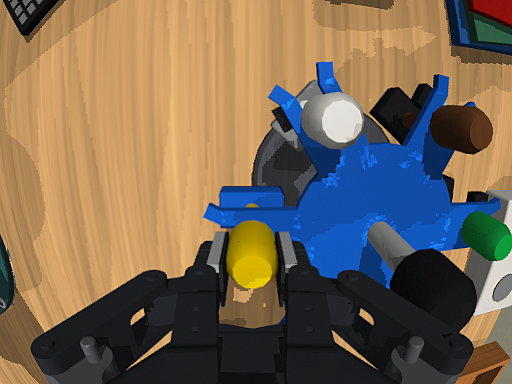

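The neck is in the slot against the end: it stopped twice at x=512.8 and 512.85, with the seat expected at 512.3. The near prong is visible at (260,213). Next I'll lower it by feel.

```bash
python3 - <<'E'
from h import *
ctrl.move_straight([512.5,113.3,177.5],v=15); ctrl.sleep(.3); F0=ctrl.read_ft_force(); print(F0.round(2),ctrl.read_tool_pos().round(2))
s=ctrl.move_straight([512.5,113.3,168],v=6,force_limit=2.5)
for _ in range(3): ctrl.sleep(.1); print(s,ctrl.read_ft_force().round(2),ctrl.read_tool_pos().round(2),ctrl.read_clock())
E
```

```text
[ 0.43 -0.64  0.3 ] [512.51 113.31 177.49]
True [-0.08 -0.32  4.12] [512.46 113.29 172.86] 26.5083
True [-0.36 -1.38  6.07] [512.47 113.31 172.87] 26.6083
True [-0.73 -0.48  4.72] [512.49 113.29 172.86] 26.7083
```

```bash
python3 - <<'E'
from h import *
for z in(173.0,173.1,173.2):
    ctrl.move_straight([512.5,113.3,z],v=5); ctrl.sleep(.1); F=np.mean([ctrl.read_ft_force() for _ in range(5)],0); print(z,F.round(2))
    if F[2]<2.5: break
ctrl.move_gripper(0.5); print(ctrl.read_ft_force().round(2))
p=ctrl.read_tool_pos(); ctrl.move_straight([p[0],p[1],340],v=120)
ctrl.move_to([560,113.4,370],down(0)); wshot("w7")
ctrl.move_to([560,113.4,370],down(np.pi)); wshot("w8"); print(ctrl.read_clock())
for n in("w7","w8"):
    f=np.load("pics/%s.npz"%n);W=cloud(f);h=cv2.cvtColor(f["p"],cv2.COLOR_RGB2HSV)
    Y=W[cv2.inRange(h,(20,120,50),(36,255,255))>0]; Y=Y[(np.hypot(Y[:,0]-513,Y[:,1]-113)<40)]
    t=Y[Y[:,2]>np.percentile(Y[:,2],90)-4]; print(n,"knob top z",np.percentile(Y[:,2],[5,50,95]).round(1),"c",((t.min(0)+t.max(0))/2).round(1))
    B=W[bluemask(f["p"])]; B=B[~np.isnan(B[:,0])]; q=B-[590.9,113.4,0]; r=np.hypot(q[:,0],q[:,1])
    k=(r<120)&(B[:,2]>136)&(B[:,2]<143); c,R=cv2.minEnclosingCircle(B[k][:,:2].astype(np.float32)); print("circle",c,R,"phase",[np.degrees(np.angle(np.exp(6j*np.arctan2(q[k&(r>lo)&(r<hi)][:,1],q[k&(r>lo)&(r<hi)][:,0])).sum())/6).round(2) for lo,hi in((94,106),(88,104))])
    for a in range(-104,-86,6):
        y=q[k&(q[:,0]>a)&(q[:,0]<a+6)&(abs(q[:,1])<22),1]; print(a,y[y<0].min().round(1),y[y<0].max().round(1),y[y>0].min().round(1),y[y>0].max().round(1))
a,b=[cv2.resize(cv2.imread("pics/%s.png"%n)[60:330],(400,211)) for n in("w7","w8")]; cv2.imwrite("pics/v7.png",np.hstack([a,b]))
E
```

```text
173.0 [-0.02 -0.92  3.2 ]
173.1 [ 0.34 -1.09  2.23]
[-0.7  -0.05  0.46]
32.4
w7 knob top z [150.6 172.8 175.9] c [513.3 113.4 174.6]
circle (591.308837890625, 113.0840072631836) 105.58209991455078 phase [np.float64(1.61), np.float64(1.62)]
-104 -20.6 -11.3 9.2 17.4
-98 -18.0 -10.4 6.5 16.6
-92 -18.2 -16.7 6.9 15.4
w8 knob top z [151.3 173.4 175.9] c [513.  113.4 174.5]
circle (590.934814453125, 113.77925109863281) 105.6686782836914 phase [np.float64(0.07), np.float64(0.45)]
-104 -20.8 -12.3 7.8 17.1
-98 -19.7 -9.8 7.2 15.0Traceback (most recent call last):
  File "<stdin>", line 16, in <module>
    return umr_minimum(a, axis, None, out, keepdims, initial, where)
ValueError: zero-size array to reduction operation minimum which has no identity
```

The knob top is at 175.5 (fork +36, as expected for a seated stamp) and centred at (513.1,113.4). The crown is about 0.9° counter-clockwise of true, so I'll trim it gently by the black knob and look again.

```bash
python3 - <<'E'
from h import *
A=[590.9,113.6]; y=np.pi/2
ctrl.move_gripper(0.6); ctrl.move_to(A+[290],down(y))
print("hit",ctrl.move_straight(A+[214],v=80,force_limit=6))
ctrl.move_gripper(0.0,30); print("w",ctrl.read_grip_width()*85,ctrl.read_ft_force().round(2),ctrl.read_ft_torque().round(3))
q=np.array(ctrl.read_joints()); q[5]+=0.016; ctrl.set_joints(q); ctrl.sleep(.2); print(ctrl.read_ft_force().round(2),ctrl.read_ft_torque().round(3))
ctrl.move_gripper(0.6); ctrl.move_straight(A+[340],v=150)
ims=[]
for i,yy in enumerate((0,np.pi)):
    ctrl.move_to([560,113.4,370],down(yy)); n="w%d"%(9+i); wshot(n)
    f=np.load("pics/%s.npz"%n);W=cloud(f);B=W[bluemask(f["p"])]; B=B[~np.isnan(B[:,0])]; q=B-[590.9,113.5,0]; r=np.hypot(q[:,0],q[:,1])
    k=(r<120)&(B[:,2]>136)&(B[:,2]<143); s=k&(r>94)&(r<106); print(n,"phase",np.degrees(np.angle(np.exp(6j*np.arctan2(q[s][:,1],q[s][:,0])).sum())/6).round(2))
    t=q[k&(q[:,0]>-100)&(q[:,0]<-92)&(abs(q[:,1])<22),1]; print(t[t<0].min(),t[t<0].max(),t[t>0].min(),t[t>0].max())
    ims.append(cv2.resize(f["p"][60:330,:,::-1],(400,211)))
cv2.imwrite("pics/v9.png",np.hstack(ims)); print(ctrl.read_clock())
E
```

```text
hit False
w 30.91515612397801 [-1.3   2.44  5.21] [ 0.442  0.118 -0.008]
[0.16 2.55 2.67] [ 0.249  0.166 -0.01 ]
w9 phase 0.84
-17.094119114616433 -8.540992270860983 8.875350639261939 18.352186704741
w10 phase -0.89
-18.60292359690706 -8.613731880588304 8.741426297051362 17.467552642952597
41.3583
```

View pics/v9.png

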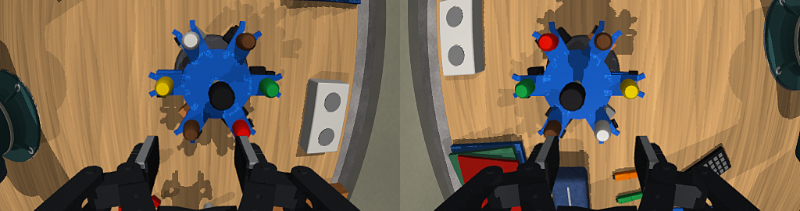

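Both opposed views agree: the mean phase is now about 0° and the prongs are symmetric about the axis. The yellow stamp is seated in the arm-facing fork, at (162,87) on the left and (631,92) on the right. The arm is clear, so I'm handing in.

```bash
python3 -c "
from h import *
print(ctrl.read_ft_force().round(2)); ctrl.sign_off(); print(ctrl.read_clock())"
```

```text
[ 0.27 -0.04  0.17]
the job is handed in; nothing more can be done
the job is handed in; nothing more can be done
```

The yellow stamp is hung in the empty fork, that fork faces the arm, and the job was handed in at about 41 s with the gripper well clear.

- **Turning:** I turned the crown about 149° by its black knob until the empty fork pointed at the arm.
- **Hanging:** I slid the stamp's neck past the catch to the slot's end, which I felt twice at the expected depth. I then lowered its knob by feel; contact was about 4–6 N, eased to about 2 N before letting go.
- **Final trim:** The crown had shifted about 0.9° while the stamp went in, so I corrected it by the knob.

**Last checks:**
- **Seating:** After release and before the trim, the stamp's knob top was at 175.5 mm, which is the fork top plus 36 mm as it should be. Its centre was about 78 mm from the axis.
- **Fork direction:** Two opposed camera views read +0.84° and −0.89°. They differ because the camera sees the crown's sides from opposite directions; the mean is about 0°, and the prongs are even about the axis to within about 0.2 mm.
- **Other stamps and desk items:** The hung stamps and the desk items in view looked undisturbed in the last pictures. I did not measure them, and I took no final picture of the look-alike stamps.

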